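Set the sheet press opening with a gauge bar

TASK

Set the opening of the sheet press with the 26 mm gauge bar, the middle thickness of the three standing on edge in the plywood rack. Lay that bar flat in the press, running straight in from the front under the middle of the platen, so that its far end is past the screw and its near end still sticks well out of the front, and let go; then turn the handwheel clockwise, grasp after grasp, until the platen nips the bar snugly and the wheel turns stiff, without straining it. Leave the bar nipped there and the wheel free of the hand, and leave the other bars in the rack and the rest of the bench as they stand.

Things in the scene. Friction and masses are not known exactly. Their poses are not given: they have to be found in the camera images.
- press: bench sheet press, fixed. Origin: centre of its foot, below the screw; own x runs from open front (robot side) to back. Base x -80 to 90, 220 wide, top at z 15; fixed on it a packing board x -75 to 85, 130 wide, its top (where the bar lies) 16 to 22 above the table, differing each time. Columns 20 thick at x 0, y -88 and 88; crosshead 50 deep, 216 wide, z 124 to 150; the wheel is level above it
- platen: the press's moving wooden platen, 120 (x) x 130 (y) x 18 thick, level, between base and crosshead. Origin: centre of its underside, which is 63 above the table at wheel value 0 and comes down 4 mm per radian of the wheel; its spring backing gives 1 mm per 30 N, at most 6 mm
- wheel (a joint): handwheel angle in radians, 0 = platen fully up, growing as the wheel turns clockwise seen from above (platen down). It starts between 0.4 and 1, moves with a steady friction of 0.2 N m, and stays where it is left; its range is 0 to 8.5
- wheel_hub (a point): centre of the level handwheel, on its axis, at mid height of the rim (210 above the table). The rim is a round bar 14 thick on a circle of radius 62; hub 30 diameter, its top 6 above this point; three straight spokes 10 thick at 120 degrees; 60 free below the rim's centre down to the crosshead; no crank handle
- wheel_spoke (a point): point on the rim's centre line where the first of the three spokes meets it; turns with the wheel
- rack: fixed plywood rack. Origin: centre of its underside; three slots along its own x at y -70, 0, 70, each 38 wide and 150 long, floor 6 above the table, side cheeks 6 thick up to 26 above the table; 190 wide in y
- bar_20: the thinnest of three look-alike plain wooden gauge bars: 190 long (own x) x 20 thick (own y) x 50 wide (own z) mm, about 154 g. It starts standing on its long narrow edge in one slot of the rack (which slot varies), its top edge 56 above the table. Origin: centre of that lower edge face. Laid flat, its own y is vertical
- bar_26: the one to use, the middle thickness of three look-alike plain wooden gauge bars: 190 long (own x) x 26 thick (own y) x 50 wide (own z) mm, about 200 g. It starts standing on its long narrow edge in one slot of the rack (which slot varies), its top edge 56 above the table. Origin: centre of that lower edge face. Laid flat, its own y is vertical
- bar_32: the thickest of three look-alike plain wooden gauge bars: 190 long (own x) x 32 thick (own y) x 50 wide (own z) mm, about 246 g. It starts standing on its long narrow edge in one slot of the rack (which slot varies), its top edge 56 above the table. Origin: centre of that lower edge face. Laid flat, its own y is vertical
- bar_26_mid (a point): centre of the 26 mm bar's volume; with the bar flat in the press it is 29 to 35 above the table
- bottle: green plastic bottle, 64 diameter, 190 tall; a bystander, origin at the centre of its underside
- tub_white: small white plastic cup, 90 diameter, 60 tall; a bystander, origin at the centre of its underside
- mould: wooden paper mould frame lying flat, 150 x 200 x 18; a bystander, origin at the centre of its underside
- brush: flat brush lying on the table; a bystander
- mallet: hammer lying on the table; a bystander

How it is judged:
By the outcome, as a careful person would: the job done as asked, in the order asked, and still so for the second after the job is handed in, with the robot touching nothing.
It also fails if it takes over 72 s, if anything falls off the work surface, if the arm or the gripper's body presses on something with over 40 N, if the wrist force passes 120 N, or if a joint passes its speed limit or range.

ROBOT

A 7-joint arm with a two-finger parallel gripper is mounted at the origin on the work surface. World frame = base frame: x ahead of the robot, y to its left, z up, the work surface at z = 0. Lengths are in mm, angles in rad, forces in N, time in s.
With the tool pointing down it reaches from about 400 to 875 mm from the base axis. Payload 6.5 kg.
Tool frame: the origin (TCP) lies at the very end of the fingers, on their centre line; the grasp point (between the pads) lies manip.hold_point_z behind it (manip.hold_point_z is the distance from the TCP to the grasp point, in mm); z points along the fingers, y is the line along which they close (so a half turn about z gives the same grasp; the last joint's range is limited). The gripper opens to 88 mm and grips with 3 to 60 N. Pads are 18 mm wide; open, the fingers measure 123 mm over their backs; the gripper's body (75 mm by 187 mm) begins 45 mm behind the grasp point.
Start: joints at [-1.317, 0.536, -0.004, 1.538, 0.003, 1.067, -0.071], TCP at [204.34, 617.038, 238.716] pointing down, gripper open.
Joint ranges: [-2.7, 2.7], [-0.37, 2.16], [-1.27, 1.26], [0.24, 2.4], [-1.31, 4.45], [0.19, 1.91], [-2.76, 2.76]. Speed limits (rad/s): [2.39, 2.39, 3.14, 3.14, 3.14, 3.14, 3.14].

INTERFACE

Orientations are given as a rotation vector (axis times angle).
In Python, from cell import manip gives the robot as it stands. Calls block until the motion is done:
- manip.move_pose(position, orientation): joint-space move of the TCP to a pose.
- manip.move_straight(position, v=150, attitude=None): straight line of the TCP; attitude=None keeps the orientation; v is the mean speed in mm/s.
- manip.move_j(angles): joint-space move.
- manip.gripper_to(opening, f_grip=None): finger opening in mm; f_grip is the grip in N (None keeps the last); returns when the fingers have stopped.
- manip.dwell(seconds).
- manip.ik(position, orientation): joint angles nearest the present ones, or None.
- manip.get_image(name): name is "side" or "top" or "wrist"; returns the picture (400x640x3 uint8, red, green, blue); there is no depth.
- manip.calibration(name): a dict with "fx", "fy", "cx", "cy" (pixels), "k1" (the pictures are not rectified: a ray, as slopes to the right and down, at radius r is drawn at 1 + k1 r^2 times it, then the intrinsics apply), "xyz" and "attitude" of the camera in the world. Camera axes: x right, y down, z forward; pixel columns grow to the right and rows downward; lengths in mm; the calibration is good to about 2 mm. A picture is of the moment at which its call begins: read the wrist's pose just before it. calibration takes no time and is no camera call; for the wrist camera it gives the pose at the moment of the call.
A pose or a line that the arm cannot do raises manip.PlanningError and nothing moves.
- manip.sign_off(): hands the job in; it is judged then, once.
Trained networks look in the newest picture that a camera, given by its name, has taken for a name from the list of things; names that differ only in an ending like _2 or _b are one class to them, and where a whole thing is asked for, a point or a joint stands for the part that bears it (a point fixed in the world has none). Each returns a list of dicts, best first, with "p" (0 to 1); they miss things now and then, are a little off and sometimes report something else, mostly with a low value. They report only what shows in the picture. A call takes as long as a camera call.
- manip.recognise(camera, label): "extent" ([left, top, right, bottom] in pixels, round what is visible of it).
- manip.regions_of(camera, label): "mask" (400x640 bool, what is visible of it) and "extent" ([left, top, right, bottom] in pixels, round what is visible of it).
- manip.spot_point(camera, label): "pixel" ([column, row] in pixels: a listed point, or the origin of a listed thing).
Readings, each from a call of its own:
- manip.current_time(): time.
- manip.current_joint_positions(): joint angles.
- manip.current_joint_velocities(): joint speeds.
- manip.current_joint_efforts(): joint torques, N m.
- manip.current_ee_pos(): TCP position.
- manip.current_tcp_rot(): TCP orientation.
- manip.current_ft_force(): force on the tool from outside, world axes, zero at the start.
- manip.current_moment(): the same for the moment, N m.
- manip.current_finger_gap(): finger opening in mm.
- manip.current_finger_force(): force on a finger pad.
Only numpy, scipy, OpenCV 4.12 (cv2) and the standard library are available. Lean on these libraries where they do the work, as an engineer would, in place of code of your own. Each camera call takes 0.05 s, during which the arm holds its last target. There are 200 camera calls.

## Working session

There is one attempt and no reset: what is moved stays moved. The work goes in short steps, each a Python script; the robot and the scene stay as the last script left them, time stands still between calls to the robot, and variables do not carry over. Pictures are saved under pics/ and viewed, at most 13 in all, crops included, and the job is handed in when it is done.

```bash
ls; mkdir -p pics; cat > h.py <<'E'
import numpy as np, cv2
from scipy.spatial.transform import Rotation as R
from cell import manip
def snap(cam,fn=None):
    im=manip.get_image(cam); 
    if fn: cv2.imwrite('pics/'+fn,im[:,:,::-1])
    return im
def ray(c,px):
    K=np.array([[c['fx'],0,c['cx']],[0,c['fy'],c['cy']],[0,0,1.]])
    p=cv2.undistortPoints(np.array([[px]],float),K,np.array([c['k1'],0,0,0.]))[0,0]
    d=R.from_rotvec(c['attitude']).apply([p[0],p[1],1]) if np.size(c['attitude'])==3 else np.array(c['attitude'])@[p[0],p[1],1]
    return np.array(c['xyz'],float),d/np.linalg.norm(d)
def atz(c,px,z):
    o,d=ray(c,px); return o+d*(z-o[2])/d[2]
def tri(obs):
    A=np.zeros((3,3));b=np.zeros(3)
    for c,px in obs:
        o,d=ray(c,px);P=np.eye(3)-np.outer(d,d);A+=P;b+=P@o
    x=np.linalg.solve(A,b)
    return x,[np.linalg.norm((np.eye(3)-np.outer(d,d))@(x-o)) for o,d in [ray(c,p) for c,p in obs]]
E
python3 - <<'E'
from h import *
np.set_printoptions(precision=1,suppress=True)
print(manip.hold_point_z,manip.current_time(),manip.current_tcp_rot())
for c in ['top','side','wrist']:
    k=manip.calibration(c);print(c,k)
    snap(c,c+'0.png')
for l in ['press','platen','wheel_hub','wheel_spoke','rack','bar_20','bar_26','bar_32','bar_26_mid','bottle','tub_white','mould']:
    for c in ['top','side']:
        print(l,c,[(np.round(d['pixel']),round(d['p'],2)) for d in manip.spot_point(c,l)][:4])
E
```

```text
pics
18.700000000000003 0.0 [-0.5 -3.1  0. ]
top {'fx': 478.4724753878508, 'fy': 478.4724753878508, 'cx': 313.4025610167484, 'cy': 205.76561969663058, 'k1': -0.08882411884826723, 'xyz': array([ 449.7,  -17.1, 1385.8]), 'attitude': array([-2.2,  2.2, -0.1])}
side {'fx': 368.9482155790038, 'fy': 368.9482155790038, 'cx': 324.79529793372535, 'cy': 204.24845864445007, 'k1': -0.07799899325879331, 'xyz': array([  95. , -541.9,  796.1]), 'attitude': array([-2.2,  0.8, -0.3])}
wrist {'fx': 315.28990623699144, 'fy': 315.28990623699144, 'cx': 316.5298420241237, 'cy': 199.46982168540222, 'k1': -0.028482779608257954, 'xyz': array([133.3, 639.6, 385.1]), 'attitude': array([2.3, 1.7, 0.2])}
press top [(array([370., 188.]), 0.74), (array([191., 202.]), 0.43)]
press side [(array([376., 265.]), 0.91), (array([462., 314.]), 0.72)]
platen top [(array([374., 183.]), 0.57)]
platen side [(array([377., 249.]), 0.81)]
wheel_hub top [(array([378., 177.]), 0.58)]
wheel_hub side [(array([381., 208.]), 0.76), (array([271., 208.]), 0.27)]
wheel_spoke top [(array([358., 196.]), 0.7)]
wheel_spoke side [(array([350.
[... 566 characters left out ...]
rray([238., 211.]), 0.88), (array([191., 200.]), 0.78), (array([215., 206.]), 0.64)]
bar_32 side [(array([271., 212.]), 0.87), (array([254., 183.]), 0.81), (array([264., 199.]), 0.56)]
bar_26_mid top [(array([240., 207.]), 0.66), (array([370., 185.]), 0.32)]
bar_26_mid side [(array([377., 251.]), 0.51), (array([360., 367.]), 0.22)]
bottle top [(array([281., 153.]), 0.93)]
bottle side [(array([333., 206.]), 0.7)]
tub_white top [(array([454., 171.]), 0.82), (array([283., 149.]), 0.27)]
tub_white side [(array([462., 317.]), 0.68), (array([210., 227.]), 0.5)]
mould top [(array([424., 264.]), 0.81)]
mould side [(array([360., 365.]), 0.61), (array([251., 187.]), 0.44), (array([294., 164.]), 0.21)]
```

View pics/top0.png

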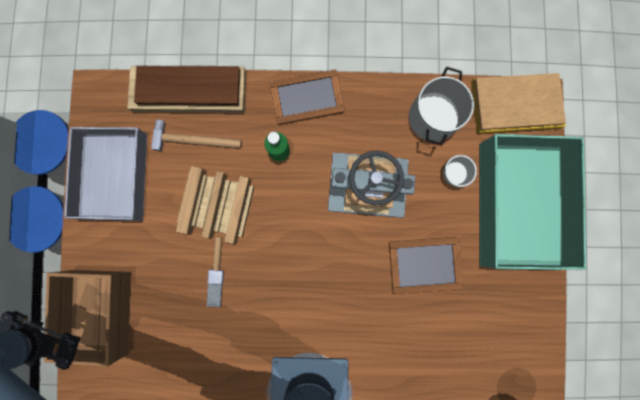

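View pics/side0.png

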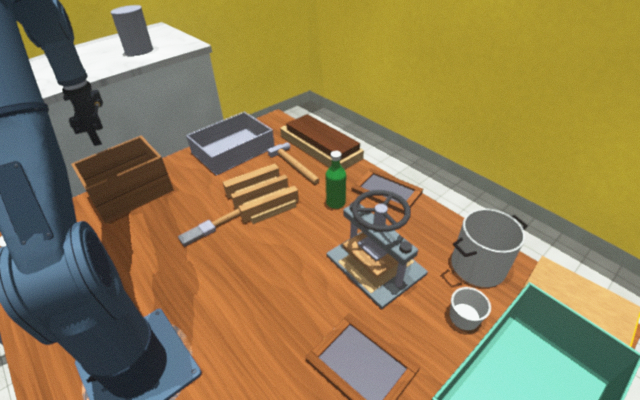

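```bash
python3 - <<'E'
from h import *
np.set_printoptions(precision=3,suppress=True)
t,s=manip.calibration('top'),manip.calibration('side')
for n,a,b in [('hub',(378,177),(381,208)),('spoke',(358,196),(350,210)),('platen',(374,183),(377,249)),('press',(370,188),(376,265)),('b1',(238,211),(271,212)),('b2',(215,206),(264,199)),('b3',(191,200),(254,183)),('bottle',(281,153),(333,206)),('tub',(454,171),(462,317)),('mould',(424,264),(360,365)),('rack',(219,201),(262,197))]:
    print(n,*tri([(t,a),(s,b)]))
print(manip.current_joint_positions())
k=manip.calibration('wrist');T=R.from_rotvec(manip.current_tcp_rot())
print('camintool',T.inv().apply(np.array(k['xyz'])-manip.current_ee_pos()), (T.inv()*R.from_rotvec(k['attitude'])).as_matrix(), T.as_matrix())
E
```

```text
hub [ 601.498 -160.342  215.641] [np.float64(2.3827377700543155), np.float64(2.382737770054358)]
spoke [ 552.583 -111.284  207.356] [np.float64(4.363156207547327), np.float64(4.363156207547419)]
platen [ 601.36  -165.423   76.363] [np.float64(4.393182553734771), np.float64(4.393182553734787)]
press [ 597.976 -164.894   12.496] [np.float64(0.6964742716108296), np.float64(0.6964742716108518)]
b1 [525.346 218.025 -11.239] [np.float64(1.5934782715882632), np.float64(1.5934782715882925)]
b2 [541.064 284.349  -8.494] [np.float64(4.738503160079232), np.float64(4.738503160079452)]
b3 [553.477 352.049  13.094] [np.float64(2.1731020167210504), np.float64(2.1731020167208515)]
bottle [694.513 100.018 -11.104] [np.float64(4.759529533211902), np.float64(4.759529533211825)]
tub [ 652.736 -411.249  -11.473] [np.float64(5.3065336425541485), np.float64(5.306533642554155)]
mould [ 379.24  -324.293   -2.828] [np.float64(2.9433437351846163), np.float64(2.9433437351846132)]
rack [544.658 276.624   4.755] [np.float64(7.454437474391127), np.float64(7.45443747439121)]
[-1.317  0.536 -0.004  1.538  0.003  1.067 -0.071]
camintool [  74.524   -0.553 -147.19 ] [[ 0.    -0.958 -0.288]
 [ 1.     0.    -0.001]
 [ 0.001 -0.288  0.958]] [[-0.949  0.314  0.   ]
 [ 0.314  0.949 -0.   ]
 [-0.    -0.    -1.   ]]
```

```bash
cat >> h.py <<'E'
import pickle
def down(psi):
    c,s=np.cos(psi),np.sin(psi); return R.from_matrix(np.array([[c,s,0],[s,-c,0],[0,0,-1.]])).as_rotvec()
E
python3 - <<'E'
from h import *
np.set_printoptions(precision=1,suppress=True)
D={}
for n,p,psi,ls in [('rA',(520,300,290),2.94,['bar_26','rack']),('rB',(560,250,240),2.94,['bar_26','rack']),('pC',(540,-150,330),3.14,['press','wheel_hub','wheel_spoke','platen']),('pD',(420,-190,250),3.14,['press','wheel_hub','wheel_spoke','platen'])]:
    manip.move_pose(p,down(psi)); manip.dwell(.15)
    k=manip.calibration('wrist'); im=snap('wrist',n+'.png'); D[n]=dict(cal=k,im=im)
    for l in ls:
        D[n][l]=manip.spot_point('wrist',l); print(n,l,[(np.array(d['pixel']),round(d['p'],2)) for d in D[n][l]])
        if l in('bar_26','platen','press'): D[n][l+'_m']=manip.regions_of('wrist',l)
    print(manip.current_time(),manip.current_joint_positions())
pickle.dump(D,open('D.pkl','wb'))
for n in('rA','rB'):
    for d in D[n]['bar_26_m']:
        m=d['mask'].astype(np.uint8); print(n,round(d['p'],2),d['extent'],cv2.minAreaRect(cv2.findNonZero(m)))
E
python3 - <<'E'
import cv2,numpy as np
a=[cv2.imread('pics/%s.png'%n) for n in('rA','rB','pC','pD')]
cv2.imwrite('pics/m1.png',cv2.resize(np.vstack([np.hstack(a[:2]),np.hstack(a[2:])]),(800,500),interpolation=cv2.INTER_AREA))
E
```

```text
rA bar_26 [(array([307.1, 174.1]), 0.84), (array([257.3, 179.6]), 0.84), (array([354.3, 176.6]), 0.61)]
rA rack [(array([306.2, 177.7]), 0.7)]
3.35 [-0.7  0.4  0.1  1.6 -0.   1.1  0.8]
rB bar_26 [(array([392.3, 142.6]), 0.94), (array([337.1, 145.9]), 0.92), (array([280.8, 147.9]), 0.72)]
rB rack [(array([336.2, 146.2]), 0.65)]
4.1167 [-0.6  0.5  0.1  1.6 -0.1  1.   0.9]
pC press [(array([308.2, 191.5]), 0.89)]
pC wheel_hub [(array([310. , 258.1]), 0.81)]
pC wheel_spoke [(array([355.9, 213.6]), 0.57), (array([311.3, 192.8]), 0.33)]
pC platen []
6.1333 [ 0.   0.3  0.2  1.7 -0.1  1.2  1.8]
pD press [(array([339.9, 290.2]), 0.95)]
pD wheel_hub []
pD wheel_spoke []
pD platen []
7.2833 [ 0.1  0.2  0.3  2.  -0.1  0.9  2. ]
rA 0.89 [237.2, 107.9, 268.1, 255.7] ((252.0471649169922, 181.32586669921875), (148.24388122558594, 28.239648818969727), 86.72950744628906)
rA 0.7 [342.0, 106.1, 378.5, 252.3] ((359.611572265625, 178.98025512695312), (30.41471290588379, 148.56332397460938), 1.2730300426483154)
rA 0.7 [230.6, 122.6, 377.4, 234.3] ((305.0, 180.0), (110.0, 148.0), 90.0)
rA 0.63 [294.6, 107.8, 312.5, 257.2] ((305.0162658691406, 180.94363403320312), (148.05807495117188, 17.13374900817871), 89.35625457763672)
rB 0.7 [263.3, 58.2, 293.6, 234.3] ((276.2082824707031, 145.39553833007812), (179.68930053710938, 30.15705108642578), 88.38645935058594)
rB 0.57 [377.6, 49.1, 431.2, 232.7] ((402.1043701171875, 142.1078338623047), (41.35884475708008, 183.43482971191406), 4.2891526222229)
rB 0.55 [329.4, 54.4, 352.0, 234.4] ((340.5777893066406, 144.47996520996094), (21.50490951538086, 179.23573303222656), 0.8069294095039368)
```

View pics/m1.png

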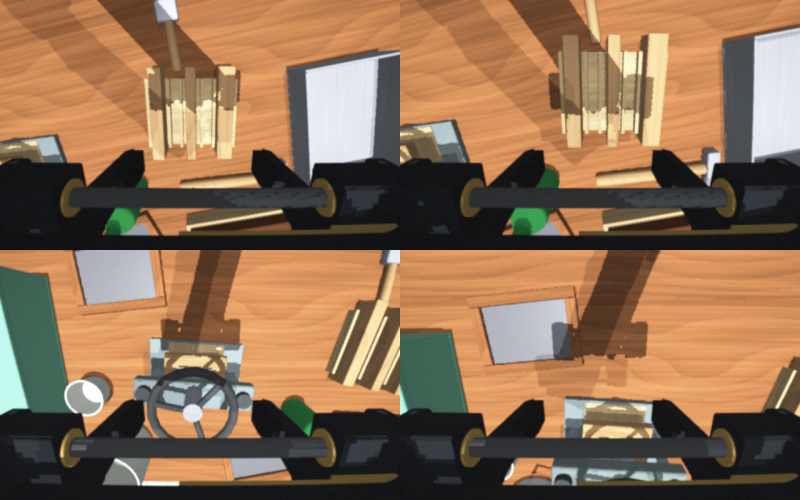

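```bash
python3 - <<'E'
import cv2,numpy as np
a=cv2.imread('pics/rA.png')[95:270,225:390]; b=cv2.imread('pics/rB.png')[45:245,255:440]
f=lambda x:cv2.resize(x,(int(x.shape[1]*600/x.shape[0]) if 0 else 400,int(400*x.shape[0]/x.shape[1])),interpolation=cv2.INTER_CUBIC)
a,b=f(a),f(b);h=max(len(a),len(b));p=lambda x:np.vstack([x,np.zeros((h-len(x),400,3),np.uint8)])
o=np.hstack([p(a),p(b)]);print(o.shape);cv2.imwrite('pics/z1.png',o)
E
```

```text
(432, 800, 3)
```

View pics/z1.png

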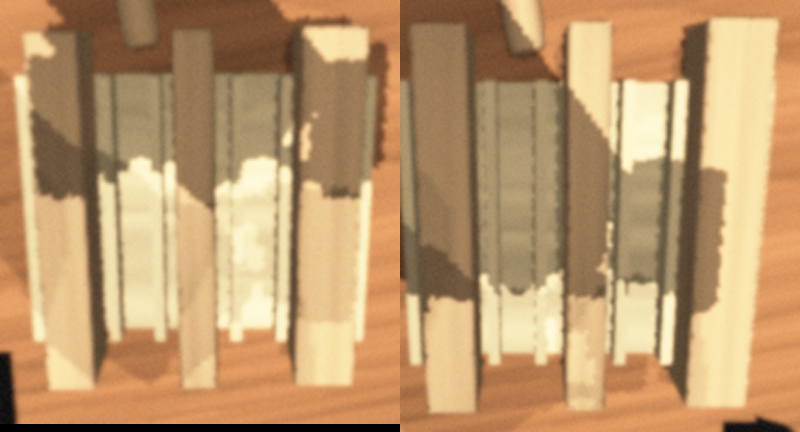

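```bash
python3 - <<'E'
from h import *
np.set_printoptions(precision=1,suppress=True)
D=pickle.load(open('D.pkl','rb'))
A,B=D['rA']['cal'],D['rB']['cal']
a=np.array([(22,32),(82,32),(48,388),(95,386)])/2.424+[225,95]
b=np.array([(11,24),(67,24),(29,410),(75,412)])/2.162+[255,45]
P=[]
for p,q in zip(a,b):
    x,e=tri([(A,p),(B,q)]);P.append(x);print(x,e[0],atz(A,p,56),atz(B,q,56))
t,s=manip.calibration('top'),manip.calibration('side');C=D['pC']['cal']
print(tri([(t,(378,177)),(s,(381,208)),(C,(310,258.1))]),atz(C,(310,258.1),210),atz(t,(378,177),210))
print(atz(C,(355.9,213.6),210),atz(t,(358,196),210))
c=cv2.resize(cv2.imread('pics/pC.png')[130:345,200:420],None,fx=2,fy=2,interpolation=cv2.INTER_CUBIC)
d=cv2.resize(cv2.imread('pics/pD.png')[225:400,240:440],None,fx=1.8,fy=1.8,interpolation=cv2.INTER_CUBIC)
d=np.vstack([d,np.zeros((430-len(d),360,3),np.uint8)])
o=np.hstack([c,d]);print(o.shape);cv2.imwrite('pics/z2.png',o)
E
```

```text
[430.9 221.1  57.3] 0.5248191308877653 [430.4 220.3  56. ] [431.  221.3  56. ]
[435.3 246.2  46.3] 1.0436217154803007 [436.3 248.7  56. ] [436.1 246.   56. ]
[611.  186.6  65.8] 0.019848851550081297 [615.4 183.2  56. ] [614.8 184.2  56. ]
[626.2 205.1  41.6] 0.3477516829965327 [619.3 209.   56. ] [620.7 207.7  56. ]
(array([ 602. , -158.4,  213.9]), [np.float64(4.053477244048479), np.float64(1.1189177329992246), np.float64(3.1378918408574807)]) [ 603.3 -155.4  210. ] [ 604.  -162.7  210. ]
[ 559.1 -114.   210. ] [ 555.7 -113.9  210. ]
(430, 800, 3)
```

View pics/z2.png

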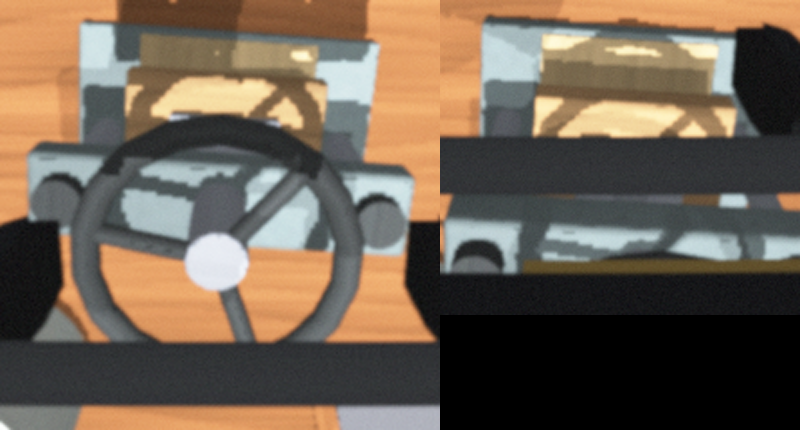

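```bash
python3 - <<'E'
from h import *
np.set_printoptions(precision=1,suppress=True)
D=pickle.load(open('D.pkl','rb'))
C,Dd=D['pC']['cal'],D['pD']['cal']
c=lambda x,y:(x/2+200,y/2+130)
d=lambda x,y:((x-440)/1.8+240,y/1.8+225)
ang=lambda p,q:np.arctan2(p[0]-q[0],-(p[1]-q[1]))
for n,ps,z in [('base',[(C,c(80,24)),(C,c(377,43))],15),('plat C',[(C,c(128,68)),(C,c(327,82))],77),('plat D',[(Dd,d(536,97)),(Dd,d(737,108))],77),('boardC',[(C,c(142,36)),(C,c(318,45))],19),('boardD',[(Dd,d(543,37)),(Dd,d(718,42))],19),('xheadC',[(C,c(37,146)),(C,c(412,168))],150)]:
    p,q=[atz(k,u,z) for k,u in ps]; v=q-p; print(n,p,q,'len',np.hypot(*v[:2]),'yaw',np.arctan2(-v[0],v[1]),'mid',(p+q)/2)
for n,u,v in [('bl',c(142,36),d(543,37)),('br',c(318,45),d(718,42)),('pl',c(128,68),d(536,97)),('pr',c(327,82),d(737,108)),('base',c(80,24),d(485,17))]:
    print(n,*tri([(C,u),(Dd,v)]))
print('hub',atz(C,c(216,262),216))
print('spokes',[atz(C,c(*p),210)[:2] for p in [(308,172),(88,232)]])
E
```

```text
base [ 517.3 -260.7   15. ] [531.  -43.9  15. ] len 217.1873839239669 yaw -0.06313959484329407 mid [ 524.2 -152.3   15. ]
plat C [ 538.4 -216.8   77. ] [547.5 -88.8  77. ] len 128.29691316950027 yaw -0.07068622912413401 mid [ 542.9 -152.8   77. ]
plat D [ 540.3 -217.3   77. ] [548.5 -87.6  77. ] len 130.0291031120799 yaw -0.06284583789422894 mid [ 544.4 -152.4   77. ]
boardC [ 525.5 -215.3   19. ] [532.  -87.7  19. ] len 127.76961387026736 yaw -0.0505178516485798 mid [ 528.8 -151.5   19. ]
boardD [ 525.5 -216.    19. ] [529.5 -87.7  19. ] len 128.37000595064737 yaw -0.0312981474384167 mid [ 527.5 -151.9   19. ]
xheadC [ 568.  -256.1  150. ] [580.5 -50.9 150. ] len 205.6086654138176 yaw -0.0610504212153895 mid [ 574.3 -153.5  150. ]
bl [ 525.7 -215.8   18.3] [np.float64(0.34077817693931267), np.float64(0.3407781769393033)]
br [532.8 -86.4  12.5] [np.float64(0.4553665798407628), np.float64(0.45536657984076917)]
pl [ 537.8 -216.5   81. ] [np.float64(0.4623084812030332), np.float64(0.46230848120296186)]
pr [546.7 -88.9  80.1] [np.float64(0.37456941058287246), np.float64(0.37456941058287385)]
base [ 518.7 -262.9   -0.8] [np.float64(1.6276554384753352), np.float64(1.6276554384753656)]
hub [ 603.1 -157.1  216. ]
spokes [array([ 561.4, -115.6]), array([ 591. , -216.5])]
```

```bash
cat >> h.py <<'E'
PY=-0.063; PC=np.array([603.5,-156.7]); PX=np.array([np.cos(PY),np.sin(PY)]); PN=np.array([-PX[1],PX[0]])
def press(x,y,z): return np.r_[PC+x*PX+y*PN,z]
E
python3 - <<'E'
from h import *
np.set_printoptions(precision=1,suppress=True)
o=down(np.pi-0.204)
manip.gripper_to(52,30)
manip.move_pose((525.5,215,90),o); manip.move_straight((525.5,215,31),v=120)
print(manip.current_ft_force())
manip.gripper_to(10,30); print('gap',manip.current_finger_gap(),manip.current_finger_force())
manip.move_straight((525.5,215,110),v=150); print('gap',manip.current_finger_gap(),manip.current_ft_force())
o=down(np.pi+PY)
manip.move_pose((500,60,70),o); manip.move_straight((500,60,33),v=150)
f0=manip.current_ft_force()[2]
for z in np.arange(30,21,-1.):
    manip.move_straight((500,60,z),v=60); f=manip.current_ft_force()[2]-f0
    if f>4: break
print('z',z,f); print(manip.current_time())
manip.gripper_to(50)
manip.move_straight((500,60,95),v=200)
snap('wrist','st.png')
print(manip.current_time())
E
```

```text
[ 0.5 -0.1  0. ]
gap 25.793821194548567 29.964771503582597
gap 25.932178387640764 [ 0.5  0.5 -2.2]
z 25.0 7.425854140033677
14.025
15.1083
```

```bash
python3 - <<'E'
from h import *
np.set_printoptions(precision=1,suppress=True)
b=np.array([500,60.]); P=lambda d,z:np.r_[b+d*PN,z]
manip.gripper_to(0,30)
manip.move_straight(P(48,95),v=250); manip.move_straight(P(48,36),v=200)
f0=manip.current_ft_force()
for d in range(36,-16,-6):
    manip.move_straight(P(d,36),v=60); print(d,manip.current_ft_force()-f0)
manip.move_straight(P(40,120),v=250)
manip.dwell(.1)
D=dict(cal=manip.calibration('wrist'),im=snap('wrist','tip.png'))
t=snap('top')
cv2.imwrite('pics/tip2.png',np.hstack([D['im'],t])[::1,:,::-1][:, :])
pickle.dump(D,open('T.pkl','wb'))
print(manip.current_time())
o=cv2.resize(np.hstack([D['im'],t[100:300,150:470].repeat(2,0).repeat(2,1)])[:,:,::-1],(800,250),interpolation=cv2.INTER_AREA);cv2.imwrite('pics/tip3.png',o)
for c in('wrist','top'):
    print(c,[(np.array(d['extent']),round(d['p'],2),cv2.minAreaRect(cv2.findNonZero(d['mask'].astype(np.uint8)))) for d in manip.regions_of(c,'bar_26')])
E
```

```text
36 [-1.8 -0.7 -0.2]
30 [-1.6 -1.5 -0.8]
24 [-1.1 -0.3 -1.1]
18 [-1.4 -0.  -0.4]
12 [-1.2 -1.5 -0.1]
6 [-1.4 -0.7 -1. ]
0 [-0.4 -1.7 -0.8]
-6 [-1.3 -2.1 -0.5]
-12 [-1.5 -0.1 -0.5]
19.8083
wrist [(array([592.1, 120.1, 640. , 265.4]), 0.94, ((616.5, 194.5), (143.0, 45.0), 90.0)), (array([495.7, 113.3, 629.1, 352.6]), 0.68, ((549.821044921875, 225.65850830078125), (75.42106628417969, 255.03492736816406), 20.879016876220703))]
top [(array([292.8, 187.3, 317.3, 255.2]), 0.97, ((305.0784606933594, 221.00619506835938), (17.73429298400879, 66.5822982788086), 4.513988018035889)), (array([174. , 166.8, 206.5, 234.6]), 0.77, ((189.77720642089844, 200.05836486816406), (16.27482795715332, 68.49848175048828), 11.88865852355957)), (array([201.2, 171.1, 225.7, 236.3]), 0.6, ((213.53456115722656, 204.34744262695312), (10.986075401306152, 68.34552764892578), 12.757532119750977)), (array([443.8, 157.4, 477.5, 188.4]), 0.57, ((459.5, 170.5), (29.0, 33.0), 90.0)), (array([266.4, 131. , 292. , 162.6]), 0.32, ((277.32757568359375, 146.0689697265625), (30.082645416259766, 21.726354598999023), 68.19859313964844))]
```

View pics/tip3.png

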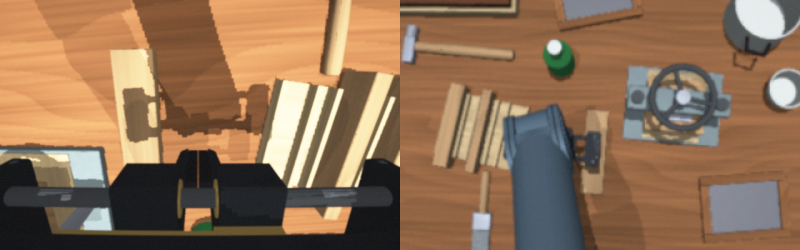

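```bash
python3 - <<'E'
from h import *
np.set_printoptions(precision=1,suppress=True)
t=manip.calibration('top'); print('top centre',atz(t,(305,221),26))
manip.gripper_to(80)
manip.move_pose((530,15,220),down(np.pi+PY)); manip.dwell(.15)
k=manip.calibration('wrist'); im=snap('wrist','flat.png')
for d in manip.regions_of('wrist','bar_26'):
    m=d['mask'].astype(np.uint8); r=cv2.minAreaRect(cv2.findNonZero(m)); bx=cv2.boxPoints(r)
    w=np.array([atz(k,u,26) for u in bx]); 
    print(round(d['p'],2),r, w[:,:2].tolist(), w.mean(0))
print(manip.current_time())
cv2.imwrite('pics/flatc.png',im[:,140:500,::-1])
E
```

```text
top centre [497.7  20.5  26. ]
0.8 ((619.517822265625, 176.47030639648438), (64.37417602539062, 178.5934295654297), 20.68069076538086) [[633.9937369687899, 300.02280962069824], [446.3267945256916, 338.65643405214416], [472.1745547378009, 412.01130955689797], [670.7491944779761, 383.26543614992624]] [555.8 358.5  26. ]
0.74 ((319.5, 140.5), (177.0, 49.0), 90.0) [[401.54531535095634, 2.429165638779633], [404.45960454276087, 50.95604807073724], [592.6388116687003, 44.14468381006051], [589.2459064656606, -12.409524595976144]] [497.   21.3  26. ]
0.63 ((563.0723876953125, 164.87844848632812), (54.08326721191406, 192.86924743652344), 19.44003677368164) [[627.282963748358, 235.38092462665506], [427.87431081717995, 280.6752381147571], [447.69350880061205, 338.62528149260856], [655.7799607208661, 301.92920547089363]] [539.7 289.2  26. ]
21.9833
```

View pics/flatc.png

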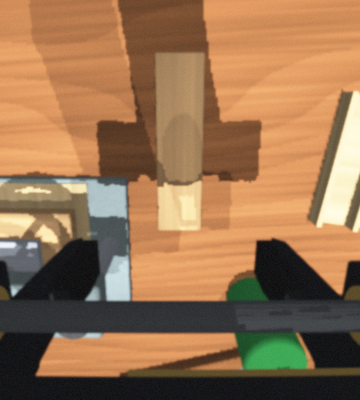

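```bash
python3 - <<'E'
from h import *
np.set_printoptions(precision=1,suppress=True)
o=down(np.pi+PY); G=62
g=np.array([497.3,21])-G*PX
manip.gripper_to(72,50)
manip.move_pose(np.r_[g,50],o); manip.move_straight(np.r_[g,4],v=120)
manip.gripper_to(30,50); print('gap',manip.current_finger_gap(),manip.current_finger_force())
manip.move_straight(np.r_[g,30],v=100); f0=manip.current_ft_force(); print(f0)
manip.move_straight(press(-190-G,0,30),v=200,attitude=o)
k=manip.calibration('wrist'); snap('wrist','pre.png')
manip.move_straight(press(-58-G,0,30),v=100); print('in',manip.current_ft_force()-f0,manip.current_ee_pos())
for z in np.arange(27,18,-1.):
    manip.move_straight(press(-58-G,0,z),v=60); f=manip.current_ft_force()-f0
    if f[2]>4: break
print('z',z,f,manip.current_moment(),manip.current_finger_gap()); print(manip.current_time())
snap('side','in_side.png')
E
```

```text
gap 49.69398993531018 49.99669784680009
[-0.6 -1.1 -3.2]
in [0.5 1.  1.5] [ 483.  -149.1   29.9]
z 21.0 [0.3 0.5 4.3] [0.1 0.1 0. ] 49.545802335714924
28.8583
```

```bash
python3 - <<'E'
from h import *
np.set_printoptions(precision=1,suppress=True)
manip.gripper_to(72)
z=manip.current_ee_pos()[2]
manip.move_straight(press(-165,0,z+4),v=150)
manip.move_straight(press(-175,0,200),v=300); manip.dwell(.1)
k=manip.calibration('wrist'); im=snap('wrist','rel.png')
for d in manip.regions_of('wrist','bar_26')[:3]:
    m=d['mask'].astype(np.uint8); bx=cv2.boxPoints(cv2.minAreaRect(cv2.findNonZero(m)))
    print(round(d['p'],2),[((atz(k,u,43)[:2]-PC)@np.c_[PX,PN]) for u in bx])
s=snap('side')
print(manip.current_time())
a=im[100:400,170:470,::-1];b=cv2.resize(s[150:350,270:470,::-1],(300,300),interpolation=cv2.INTER_CUBIC)
cv2.imwrite('pics/rel2.png',np.hstack([a,b]))
E
```

```text
30.85
```

View pics/rel2.png

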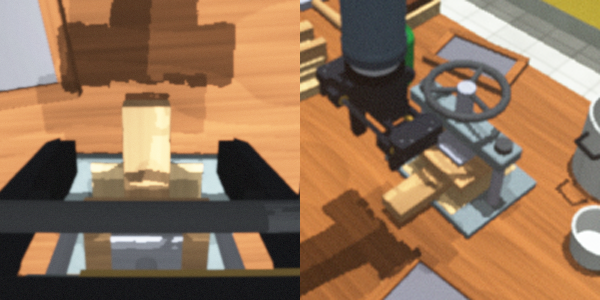

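```bash
cat >> h.py <<'E'
HC=PC.copy(); ZR=191.5
def rim(phi,c=HC,z=ZR,r=62): return np.r_[c+r*np.array([np.cos(phi),np.sin(phi)]),z], down(phi-np.pi/2)
E
python3 - <<'E'
from h import *
np.set_printoptions(precision=2,suppress=True)
for phi in np.arange(3.42,1.2,-0.35): print(phi,manip.ik(*rim(phi)))
phi=3.42
manip.gripper_to(36,30)
p,o=rim(phi,z=265); manip.move_pose(p,o); manip.dwell(.1)
k=manip.calibration('wrist'); snap('wrist','w0.png')
print([(d['pixel'],d['p'],atz(k,d['pixel'],210)) for d in manip.spot_point('wrist','wheel_hub')],[(atz(k,d['pixel'],210)) for d in manip.spot_point('wrist','wheel_spoke')])
f0=manip.current_ft_force(); m0=manip.current_moment()
p,o=rim(phi); manip.move_straight(p,v=150); print('down',manip.current_ft_force()-f0)
manip.gripper_to(8,30); print(manip.current_finger_gap(),'F',manip.current_ft_force()-f0,'M',manip.current_moment()-m0)
pickle.dump((f0,m0),open('f0.pkl','wb'))
print(manip.current_time())
E
```

```text
3.42 [ 0.11  0.46  0.16  1.8  -0.09  0.89  0.59]
3.07 [ 0.03  0.45  0.22  1.83 -0.12  0.88  0.23]
2.7199999999999998 [-0.06  0.45  0.28  1.83 -0.16  0.88 -0.13]
2.3699999999999997 [-0.14  0.47  0.34  1.81 -0.2   0.89 -0.47]
2.0199999999999996 [-0.21  0.51  0.42  1.78 -0.25  0.91 -0.81]
1.6699999999999995 [-0.27  0.55  0.49  1.73 -0.31  0.94 -1.12]
1.3199999999999994 [-0.59  0.82  1.09  1.69 -0.79  1.14 -1.1 ]
[([405.9, 220.6], 0.93, array([ 601.95, -158.86,  210.  ]))] [array([ 557.08, -113.99,  210.  ]), array([ 602.78, -157.56,  210.  ])]
down [-0.05  0.3   0.17]
12.748650646803185 F [-3.37  0.51  6.32] M [0.08 0.25 0.  ]
33.9667
```

```bash
cat >> h.py <<'E'
def stroke(phi,total,f0,m0,c,seg=0.3,v=70,stop=None):
    n=int(np.ceil(total/seg-1e-6)); s=total/n; done=0
    for i in range(n):
        phi-=s; p,o=rim(phi,c); manip.move_straight(p,v=v,attitude=o); done+=s
        F=manip.current_ft_force()-f0; M=manip.current_moment()-m0
        er=np.array([np.cos(phi),np.sin(phi)]); et=np.array([er[1],-er[0]])
        fr,ft=F[:2]@er,F[:2]@et
        T=-(-ft*-0.062*-1) if 0 else -ft*0.062+M[2]
        print('%.2f phi %.2f Fr %.1f Ft %.1f Fz %.1f Mz %.2f T %.2f gap %.1f t %.1f'%(done,phi,fr,ft,F[2],M[2],T,manip.current_finger_gap(),manip.current_time()))
        if np.linalg.norm(F)>45: print('ABORT force');break
        if stop and stop(done,T,ft): break
    return phi,done
E
python3 - <<'E'
from h import *
f0,m0=pickle.load(open('f0.pkl','rb'))
print(stroke(3.42,2.094,f0,m0,HC))
E
```

```text
0.30 phi 3.12 Fr 4.6 Ft 2.0 Fz 6.7 Mz -0.09 T -0.21 gap 13.1 t 34.4
0.60 phi 2.82 Fr 3.9 Ft 0.6 Fz 6.2 Mz -0.17 T -0.20 gap 12.9 t 34.9
0.90 phi 2.52 Fr 2.9 Ft 0.3 Fz 6.1 Mz -0.18 T -0.20 gap 12.9 t 35.3
1.20 phi 2.22 Fr 0.9 Ft -0.8 Fz 4.9 Mz -0.15 T -0.11 gap 13.2 t 35.8
1.50 phi 1.92 Fr 0.7 Ft 0.8 Fz 5.1 Mz -0.13 T -0.18 gap 13.0 t 36.2
1.79 phi 1.63 Fr -1.3 Ft 0.4 Fz 4.7 Mz -0.14 T -0.16 gap 12.9 t 36.7
2.09 phi 1.33 Fr -1.5 Ft -1.5 Fz 4.6 Mz -0.19 T -0.10 gap 13.0 t 37.1
(1.3260000000000007, 2.094)
```

```bash
cat >> h.py <<'E'
def meas(phi,f0,m0,n=8):
    Fs=[];Ms=[]
    for _ in range(n):
        Fs.append(manip.current_ft_force()-f0);Ms.append(manip.current_moment()-m0);manip.dwell(.02)
    F,M=np.mean(Fs,0),np.mean(Ms,0); er=np.array([np.cos(phi),np.sin(phi)]); ft=F[:2]@[er[1],-er[0]]
    return F[:2]@er,ft,F[2],M[2],-ft*.062+M[2]
def regrasp(phi):
    q=manip.current_ee_pos(); manip.gripper_to(36); manip.move_straight((q[0],q[1],262),v=250)
    p,o=rim(phi,z=262); manip.move_pose(p,o); manip.dwell(.05)
    f0=np.mean([manip.current_ft_force() for _ in range(8)],0);m0=np.mean([manip.current_moment() for _ in range(8)],0)
    manip.move_straight(rim(phi)[0],v=200); manip.gripper_to(8,30)
    return f0,m0
E
python3 - <<'E'
from h import *
np.set_printoptions(precision=2,suppress=True)
f0,m0=regrasp(3.42); pickle.dump((f0,m0),open('f0.pkl','wb'))
print(np.array(meas(3.42,f0,m0)))
phi,d=stroke(3.42,1.2,f0,m0,HC)
print(phi,np.array(meas(phi,f0,m0)),manip.current_time())
s=snap('side','s2.png')
cv2.imwrite('pics/s2c.png',cv2.resize(s[220:310,320:440,::-1],None,fx=5,fy=5,interpolation=cv2.INTER_CUBIC))
E
```

```text
[2.08 0.8  5.76 0.08 0.03]
0.30 phi 3.12 Fr 3.6 Ft 3.2 Fz 7.4 Mz -0.05 T -0.25 gap 13.3 t 41.4
0.60 phi 2.82 Fr 3.1 Ft 2.1 Fz 5.5 Mz -0.09 T -0.21 gap 13.0 t 41.9
0.90 phi 2.52 Fr 1.9 Ft 2.2 Fz 5.6 Mz -0.14 T -0.28 gap 13.5 t 42.3
1.20 phi 2.22 Fr -0.1 Ft 1.3 Fz 5.0 Mz -0.13 T -0.21 gap 12.8 t 42.8
2.2200000000000006 [ 1.08  1.35  4.67 -0.11 -0.19] 42.925
```

View pics/s2c.png

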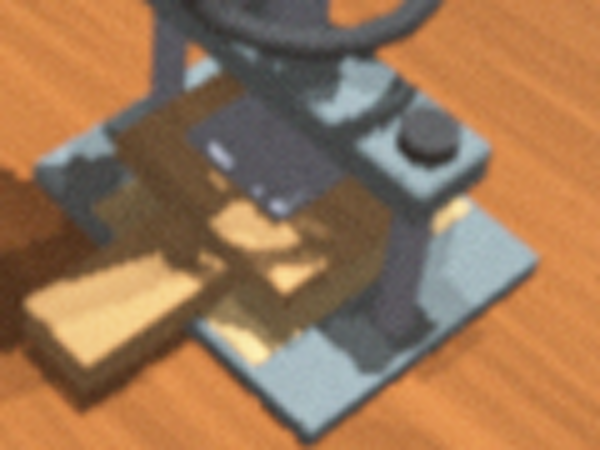

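```bash
cat >> h.py <<'E'
def creep(phi,end,f0,m0,step,thr):
    while phi-step>=end-1e-6:
        phi-=step; p,o=rim(phi); manip.move_straight(p,v=45,attitude=o)
        r=meas(phi,f0,m0,6); print('%.2f'%phi,np.round(r,2),'%.1f'%manip.current_time())
        if r[4]>thr: break
    return phi
E
python3 - <<'E'
from h import *
f0,m0=pickle.load(open('f0.pkl','rb'))
creep(2.22,1.32,f0,m0,0.15,0.0)
E
```

```text
2.07 [ 1.16  0.7   4.91 -0.12 -0.17] 43.4
1.92 [ 0.57  0.52  4.96 -0.12 -0.15] 43.9
1.77 [-0.19  0.52  4.58 -0.14 -0.17] 44.4
1.62 [-0.5   0.32  4.4  -0.1  -0.12] 44.8
1.47 [-0.29  0.01  4.75 -0.11 -0.11] 45.3
1.32 [-1.35 -0.3   4.94 -0.13 -0.11] 45.7
```

```bash
python3 - <<'E'
from h import *
f0,m0=regrasp(3.42); pickle.dump((f0,m0),open('f0.pkl','wb'))
print(np.round(meas(3.42,f0,m0),2))
creep(3.42,2.8,f0,m0,0.12,-0.02)
snap('side','s3.png')
E
```

```text
[ 2.77 -0.41  6.61  0.15  0.18]
3.30 [ 3.49  1.63  8.07  0.03 -0.07] 50.0
3.18 [ 3.11  1.21  7.45  0.03 -0.04] 50.4
3.06 [ 2.98  0.53  7.88  0.03 -0.  ] 50.8
```

```bash
python3 - <<'E'
from h import *
f0,m0=pickle.load(open('f0.pkl','rb'))
a,b,c=[cv2.imread('pics/%s.png'%n) for n in('in_side','s2','s3')]
print(np.round(meas(3.06,f0,m0,15),3))
creep(3.06,2.9,f0,m0,0.12,0.3)
d=snap('side','s4.png')[:,:,::-1]
f=lambda x:cv2.resize(x[235:295,325:405],(400,300),interpolation=cv2.INTER_CUBIC)
cv2.imwrite('pics/cmp.png',np.vstack([np.hstack([f(a),f(b)]),np.hstack([f(c),f(d)])]))
E
```

```text
[3.152 0.297 7.738 0.042 0.023]
2.94 [ 3.18 -0.46  7.52  0.05  0.08] 51.6
```

View pics/cmp.png

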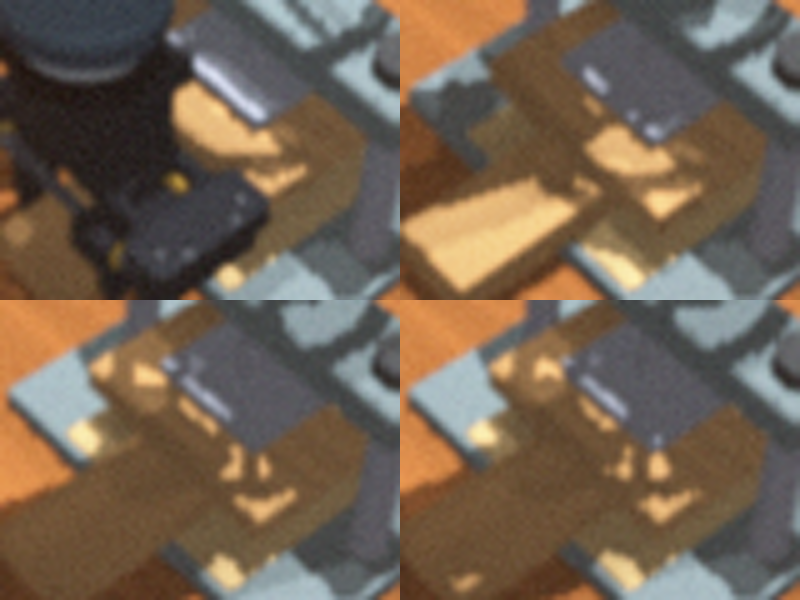

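```bash
python3 - <<'E'
from h import *
np.set_printoptions(precision=2,suppress=True)
q=manip.current_ee_pos(); manip.gripper_to(40); manip.move_straight((q[0],q[1],300),v=200)
a=lambda p:np.arctan2(*(p[:2]-HC)[::-1])
for i in range(2):
    manip.move_pose((430,-100+i*5,330),down(np.pi)); manip.dwell(.4)
    k=manip.calibration('wrist');im=snap('wrist','fin%d.png'%i)
    print([(round(d['p'],2),a(atz(k,d['pixel'],210))) for d in manip.spot_point('wrist','wheel_spoke')][:2],manip.current_time())
s=snap('side');t=snap('top')
cv2.imwrite('pics/fin.png',np.hstack([cv2.resize(im[:,:,::-1],(400,250)),cv2.resize(s[200:325,270:470,::-1],(400,250))]))
E
```

```text
[(0.22, np.float64(1.993494293778722))] 54.7917
[] 55.5417
```

View pics/fin.png

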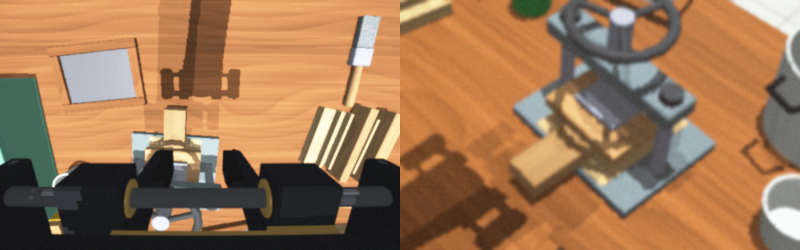

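```bash
python3 -c "
from cell import manip
print(manip.sign_off(),manip.current_time())"
```

```text
the job is handed in; nothing more can be done
the job is handed in; nothing more can be done
```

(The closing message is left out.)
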